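Sort the alloy jars by heft

ROBOT

A 7-joint arm with a two-finger parallel gripper is mounted at the origin on the work surface. World frame = base frame: x ahead of the robot, y to its left, z up, the work surface at z = 0. Lengths are in m, angles in rad, forces in N, time in s.
With the tool pointing down it reaches from about 0.4 to 0.925 m from the base axis. Payload 4.1 kg.
Tool frame: the origin (TCP) lies between the finger pads; the fingertips stand 8 mm ahead of it and the grasp point (between the pads) lies 11 mm behind it (manip.tips_ahead is the distance from the TCP to the fingertips, in m); x points along the fingers, y is the direction in which the jaws open and shut, and the axes are right-handed (so a half turn about x gives the same grasp; the last joint's range is limited). The gripper opens to 85 mm and grips with 20 to 120 N. Pads are 22 mm wide; open, the fingers measure 114 mm over their backs; the gripper's body (76 mm by 85 mm) begins 54 mm behind the grasp point. The pads swing forward as they close: fully open they stand 13 mm farther back than shut.
Start: joints at [1.051, 0.398, 0.045, 1.537, -0.019, 1.207, -0.051], TCP at [0.266, -0.593, 0.201] pointing down, gripper open.
Joint ranges: [-2.82, 2.82], [-0.49, 2.23], [-1.37, 1.46], [0, 2.46], [-1.36, 4.5], [0.23, 2], [-2.94, 2.94]. Speed limits (rad/s): [2.57, 2.57, 3.14, 3.14, 3.14, 3.14, 3.14].

INTERFACE

Orientations are given as a rotation vector (axis times angle).
In Python, from workcell import manip, snapshot, camera_params, recognise, regions_of gives the robot as it stands.
- The arm moves only by the tool send_rows, never from a script. Its argument "targets" is one flat list of numbers, 6 for each row, row after row: the shift along the tool's x, y, z in mm, then the turn, a rotation vector about the tool's x, y, z in degrees. A call has 1 to 5 rows; each row shifts and turns the commanded pose from where the row before left it, along the tool's axes as they then stand; what a row does not reach is not made up. A row lasts 1/8 s, in which the tool goes at most 62.5 mm and 10.7 degrees, less where a joint would pass 70% of its speed; a pose out of reach is approached as far as the arm can. A call with a gripper value outside its range is refused whole. "grip" is the closure, from 0 (fully open) to 1 (shut), set as the call begins (left out, the last holds). The fingers move at their own pace and stop on an object; "grip_force" is the grip in N (left out, the last holds). Time passes only in rows, so rows that do not move let the fingers close. It gives the time, the measured TCP pose, the force and the opening at its end, in the units of the state.
- manip.sense(): the state, without advancing time (a new reading comes with each control period).
- snapshot(name): name is "scene" or "top"; returns the picture (384x512x3 uint8, red, green, blue); there is no depth.
- camera_params(name): a dict with "intrinsics" (3x3 intrinsics, pixels), "dist" ([k1, k2, p1, p2, k3] as OpenCV has them; the pictures are not rectified), "cam_to_world" (4x4, takes a point from camera to world coordinates). Camera axes: x right, y down, z forward; pixel columns grow to the right and rows downward; lengths in m; the calibration is good to about 2 mm. A picture is of the moment at which its call begins. camera_params takes no time and is no camera call.
- manip.sign_off(): hands the job in, once; it reports no verdict.
Trained networks look in the newest picture that a camera, given by its name, has taken for a name from the list of things; names that differ only in an ending like _2 or _b are one class to them, and where a whole thing is asked for, a point or a joint stands for the part that bears it (a point fixed in the world has none). Each returns a list of dicts, best first, with "confidence" (0 to 1); they miss things now and then, are a little off and sometimes report something else, mostly with a low value. They report only what shows in the picture. A call takes as long as a camera call.
- recognise(name, camera): "extent" ([centre column, centre row, width, height] in pixels, round what is visible of it).
- regions_of(name, camera): "pixels" (384x512 bool, what is visible of it) and "extent" ([centre column, centre row, width, height] in pixels, round what is visible of it).
The state is a dict: "t": time; "qpos": joint angles; "qd": joint speeds; "joint_torque": joint torques, N m; "tool_pos": TCP position; "tool_rot": TCP orientation; "contact_force": force on the tool from outside, world axes, zero at the start; "torque": the same for the moment, N m; "opening": opening from 0.0 (shut) to 1.0 (fully open).
Only numpy, scipy, OpenCV 4.12 (cv2) and the standard library are available. Lean on these libraries where they do the work, as an engineer would, in place of code of your own. Each camera call takes 0.05 s, during which the arm holds its last target. There are 200 camera calls.

TASK

Three identical closed jars of casting-alloy ingots stand on the counter: one is full, one part-used and one empty, and only their weight tells. Heft them, then stand the full one (about 700 g) upright on the free part of the steel setup tray and the empty one (about 120 g) upright on the free floor of the pale blue refill basket, and leave the part-used one (about 400 g) standing where it stood. Do not drop or tip a jar or disturb the other things.

Things in the scene. Friction and masses are not known exactly. Their poses are not given: they have to be found in the camera images.
- jar_a: one of three outwardly identical closed jars, white plastic, 48 mm diameter, with a grey lid of 50 mm diameter that fills the heights 68 to 86 mm (top); grip it by or just below the lid. Origin: centre of its underside, z up. Weighs about 120 g (empty), 400 g (part-used) or 700 g (full), each within 10 percent; which is which changes every time and does not show
- jar_b: one of three outwardly identical closed jars, white plastic, 48 mm diameter, with a grey lid of 50 mm diameter that fills the heights 68 to 86 mm (top); grip it by or just below the lid. Origin: centre of its underside, z up. Weighs about 120 g (empty), 400 g (part-used) or 700 g (full), each within 10 percent; which is which changes every time and does not show
- jar_c: one of three outwardly identical closed jars, white plastic, 48 mm diameter, with a grey lid of 50 mm diameter that fills the heights 68 to 86 mm (top); grip it by or just below the lid. Origin: centre of its underside, z up. Weighs about 120 g (empty), 400 g (part-used) or 700 g (full), each within 10 percent; which is which changes every time and does not show
- tray: steel setup tray, 250 (x) by 170 (y) mm, rim 15 mm high, walls 4 mm, floor 4 mm thick. Its far end (own +x) holds an aluminium stand of burs, 48 mm high; free floor x -120 to +55, y -80 to +80 mm, so a jar's centre may stand at x -105 to +45, y within 65 mm. Fixed, on the left or the right. Origin: centre of underside, x to the far end, z up
- tray_spot (a point): point on the tray's floor in the middle of its free part, a good place for the jar
- basket: pale blue slotted plastic refill basket, 250 (x) by 170 (y) mm, walls 45 mm high and 4 mm thick, floor 4 mm thick. Its far end (own +x) holds white impression trays in a row, 60 mm high; free floor x -120 to +55, y -80 to +80 mm, so a jar's centre may stand at x -105 to +45, y within 65 mm. Fixed, on the left or the right. Origin: centre of underside, x to the far end, z up
- basket_spot (a point): point on the basket's floor in the middle of its free part, a good place for the jar
- cast: bystander: plaster cast of a jaw, 58 by 62 mm, 28 mm high; origin centre of underside
- dish: bystander: small glass dappen dish, 42 mm diameter, 26 mm high; origin centre of underside
- tape: bystander: roll of paper tape lying flat, 68 mm diameter, 19 mm high; origin centre of underside
- spatula: bystander: mixing spatula lying flat, 170 mm long along its x, 7 mm high; origin on its underside, near the middle
- drops: bystander: small dropper bottle with red cap, 34 mm diameter, 75 mm high; origin centre of underside

How it is judged:
At the end, for the whole second after the job is handed in: Full (heaviest) jar at rest, upright (5 degrees), on the tray's free floor, empty (lightest) one likewise in the basket: centres 105 mm before to 45 mm past the container's centre lengthwise, within 65 mm crosswise. Part-used jar upright, at rest, within 40 mm of its start (((x of jar_a in the frame of tray between -0.105 and 0.045 m and y of jar_a in the frame of tray between -0.065 and 0.065 m and z of jar_a in the frame of tray below 0.012 m and angle between jar_a's own z axis and vertical below 0.1 rad and linear speed of jar_a below 0.02 m/s and contact force between jar_a and tray above 5.4 N) or (x of jar_b in the frame of tray between -0.105 and 0.045 m and y of jar_b in the frame of tray between -0.065 and 0.065 m and z of jar_b in the frame of tray below 0.012 m and angle between jar_b's own z axis and vertical below 0.1 rad and linear speed of jar_b below 0.02 m/s and contact force between jar_b and tray above 5.4 N) or (x of jar_c in the frame of tray between -0.105 and 0.045 m and y of jar_c in the frame of tray between -0.065 and 0.065 m and z of jar_c in the frame of tray below 0.012 m and angle between jar_c's own z axis and vertical below 0.1 rad and linear speed of jar_c below 0.02 m/s and contact force between jar_c and tray above 5.4 N)) and ((x of jar_a in the frame of basket between -0.105 and 0.045 m and y of jar_a in the frame of basket between -0.065 and 0.065 m and z of jar_a in the frame of basket below 0.012 m and angle between jar_a's own z axis and vertical below 0.1 rad and linear speed of jar_a below 0.02 m/s and contact force between jar_a and basket between 0.5 and 2.5 N) or (x of jar_b in the frame of basket between -0.105 and 0.045 m and y of jar_b in the frame of basket between -0.065 and 0.065 m and z of jar_b in the frame of basket below 0.012 m and angle between jar_b's own z axis and vertical below 0.1 rad and linear speed of jar_b below 0.02 m/s and contact force between jar_b and basket between 0.5 and 2.5 N) or (x of jar_c in the frame of basket between -0.105 and 0.045 m and y of jar_c in the frame of basket between -0.065 and 0.065 m and z of jar_c in the frame of basket below 0.012 m and angle between jar_c's own z axis and vertical below 0.1 rad and linear speed of jar_c below 0.02 m/s and contact force between jar_c and basket between 0.5 and 2.5 N)) and ((distance of jar_a from where it was at the start of the episode below 0.04 m and angle between jar_a's own z axis and vertical below 0.1 rad and linear speed of jar_a below 0.02 m/s) or (distance of jar_b from where it was at the start of the episode below 0.04 m and angle between jar_b's own z axis and vertical below 0.1 rad and linear speed of jar_b below 0.02 m/s) or (distance of jar_c from where it was at the start of the episode below 0.04 m and angle between jar_c's own z axis and vertical below 0.1 rad and linear speed of jar_c below 0.02 m/s))); the robot touches nothing.
It fails at once if a jar is tipped more than 35 degrees (angle between any of jar_a, jar_b, jar_c's own z axis and vertical above 0.61 rad).
It fails at once if a jar is dropped or knocked: it moves faster than 0.6 m/s while the fingers do not hold it (a fall of about 2 cm) ((linear speed of jar_a above 0.6 m/s and contact force between the fingers and jar_a below 0.1 N) or (linear speed of jar_b above 0.6 m/s and contact force between the fingers and jar_b below 0.1 N) or (linear speed of jar_c above 0.6 m/s and contact force between the fingers and jar_c below 0.1 N)).
It fails at once if a bystander (cast, dish, tape, spatula, dropper bottle) is moved more than 30 mm (distance of any of cast, dish, tape, spatula, drops from where it was at the start of the episode above 0.03 m).
It also fails if it takes over 67 s, if anything falls off the work surface, if the arm or the gripper's body presses on something with over 40 N, if the wrist force passes 120 N, or if a joint passes its speed limit or range.

## Working session

There is one attempt and no reset: what is moved stays moved. The work goes in short steps, Python scripts to look and compute and a tool call to move; the robot and the scene stay as the last step left them, time stands still between calls to the robot, and variables do not carry over. Pictures are saved under pics/ and viewed, about 8 in all and at most 12, crops included, and the job is handed in when it is done.

Besides the shell and the picture viewer there is one more tool, called after "Request:" as name(argument=value, ...) on one line, values as JSON. send_rows: Moves the arm, as the interface text tells. Its arguments: {"type":"object","properties":{"targets":{"type":"array"},"grip":{"type":"number"},"grip_force":{"type":"number"}},"required":["targets"]}

```bash
mkdir -p pics; cat > h.py <<'E'
import numpy as np, cv2
from workcell import manip, snapshot, camera_params, recognise, regions_of
from scipy.spatial.transform import Rotation as R
def ray(cam,uv):
    p=camera_params(cam);K=np.array(p["intrinsics"]);T=np.array(p["cam_to_world"])
    n=cv2.undistortPoints(np.array([[uv]],float),K,np.array(p["dist"]))[0,0]
    return T[:3,3],T[:3,:3]@np.array([n[0],n[1],1])
def onz(cam,uv,z):
    o,d=ray(cam,uv);return o+d*(z-o[2])/d[2]
E
python3 - <<'E'
from h import *
s=manip.sense();print(s["t"],s["tool_pos"],s["tool_rot"],R.from_rotvec(s["tool_rot"]).as_matrix().round(3))
ims=[]
for c in("scene","top"):
    im=snapshot(c)[:,:,::-1].copy();ims.append(im)
    print(c,np.array(camera_params(c)["cam_to_world"]).round(3).tolist())
    for n in("jar_a","tray","basket","cast","dish","tape","spatula","drops"):
        for r in recognise(n,c)[:4]:
            e=r["extent"];print(n,round(r["confidence"],2),np.round(e,1),onz(c,e[:2],{'jar_a':.06}.get(n,0.02)).round(3))
cv2.imwrite("pics/s.png",ims[0]);cv2.imwrite("pics/t.png",ims[1])
E
```

```text
0.0 [ 0.26526473 -0.59266443  0.19997472] [ 1.98938108  0.42696856 -1.99043145] [[-0.001  0.409 -0.913]
 [ 0.002 -0.913 -0.409]
 [-1.    -0.002  0.   ]]
scene [[-0.831, 0.346, -0.434, 1.01], [0.556, 0.532, -0.639, 0.615], [0.01, -0.772, -0.635, 0.663], [0.0, 0.0, 0.0, 1.0]]
jar_a 0.72 [301.8 222.6  24.7  50. ] [0.571 0.12  0.06 ]
jar_a 0.7 [206.6 207.5  35.5  27.4] [ 0.718 -0.035  0.06 ]
jar_a 0.68 [255.1 169.3  18.8  41.5] [ 0.548 -0.099  0.06 ]
jar_a 0.59 [295.7 186.8  19.4  37.7] [0.506 0.013 0.06 ]
tray 0.97 [221.6 152.9 104.3  61.9] [ 0.553 -0.264  0.02 ]
basket 0.64 [355.4 291.4 154.8 125.1] [0.576 0.299 0.02 ]
cast 0.9 [205.2 204.6  29.6  29.3] [ 0.697 -0.089  0.02 ]
dish 0.65 [256.6 246.6  17.1  18.6] [0.67  0.094 0.02 ]
spatula 0.62 [310.4 178.5  61.3  19. ] [ 0.42  -0.034  0.02 ]
top [[-0.007, -0.987, 0.158, 0.437], [-1.0, 0.005, -0.013, 0.008], [0.012, -0.159, -0.987, 0.991], [0.0, 0.0, 0.0, 1.0]]
jar_a 0.9 [298.6 214.4  24.5  19.2] [ 0.535 -0.115  0.06 ]
jar_a 0.86 [254.9 232.2  19.2  22.3] [0.489 0.001 0.06 ]
jar_a 0.58 [215.2 205.7  18.8  20.5] [0.559 0.105 0.06 ]
tray 0.93 [360.7 212.3  72.6  95.7] [ 0.543 -0.293  0.02 ]
basket 0.96 [148.6 206.2  68.1  95.9] [0.564 0.294 0.02 ]
basket 0.54 [289.4 161.6  21.1  23. ] [ 0.688 -0.098  0.02 ]
cast 0.71 [288.6 161.9  19.5  21.6] [ 0.687 -0.096  0.02 ]
dish 0.67 [220.4 168.7  13.1   7.2] [0.669 0.096 0.02 ]
tape 0.76 [213.2 268.9  23.1  24.3] [0.393 0.113 0.02 ]
spatula 0.88 [275.1 264.9  13.1  58.7] [ 0.402 -0.053  0.02 ]
drops 0.59 [225.1 142.3  14.2  19.3] [0.745 0.084 0.02 ]
drops 0.17 [274.9 265.9  13.3  57.2] [ 0.4   -0.053  0.02 ]
```

```bash
python3 - <<'E'
import cv2
cv2.imwrite("pics/t2.png",cv2.resize(cv2.imread("pics/t.png")[110:310,90:420],None,fx=2.4,fy=2.4,interpolation=cv2.INTER_CUBIC))
cv2.imwrite("pics/s2.png",cv2.resize(cv2.imread("pics/s.png")[90:370,150:450],None,fx=2.1,fy=2.1,interpolation=cv2.INTER_CUBIC))
E
```

```text
(no output)
```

View pics/t2.png

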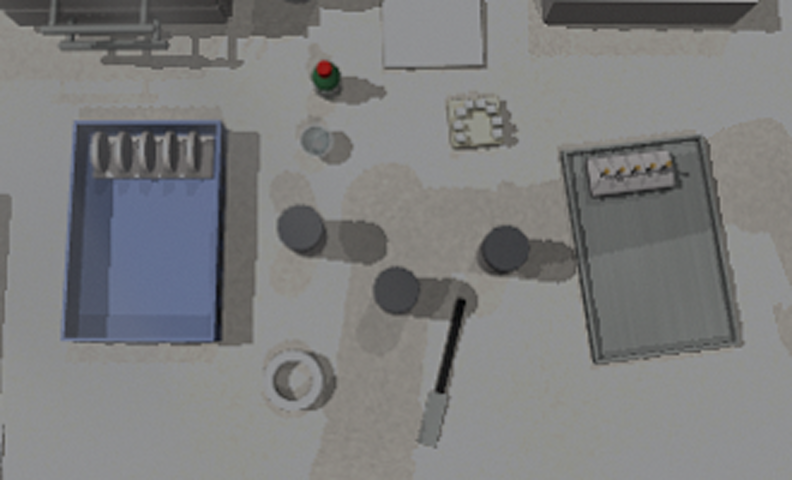

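View pics/s2.png

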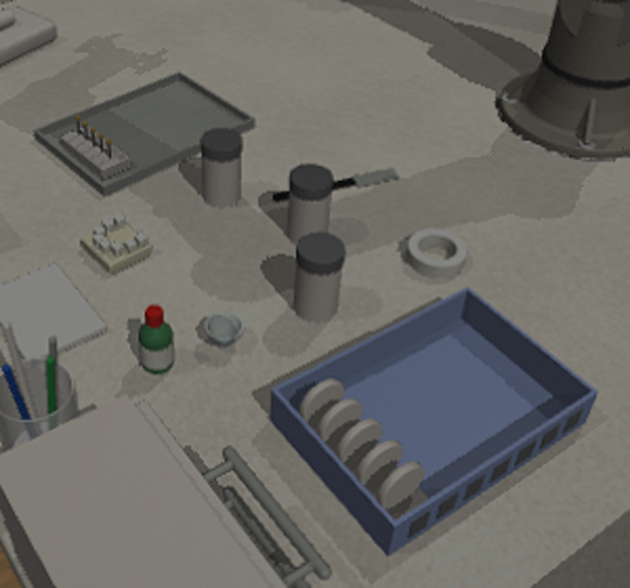

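```bash
python3 - <<'E'
from h import *
f=lambda c:(c[0]/2.4+90-.3,c[1]/2.4+110-.3); g=lambda c:(c[0]/2.1+150-.3,c[1]/2.1+90-.3)
for a,b in (((302,229),(320,253)),((397,290),(311,182)),((505,249),(222,145))):
    o1,d1=ray("top",f(a));o2,d2=ray("scene",g(b))
    t=np.linalg.lstsq(np.c_[d1,-d2],o2-o1,rcond=None)[0]
    print("tri",(o1+d1*t[0]).round(4),(o2+d2*t[1]).round(4),"top@.086",onz("top",f(a),.086).round(4))
for n,cs,z in(("tray",[(562,152),(706,138),(740,345),(597,362)],.015),("basket",[(75,122),(222,122),(220,340),(64,340)],.045)):
    P=np.array([onz("top",f(c),z)[:2] for c in cs]);c=P.mean(0)
    ax=P[0]+P[1]-P[2]-P[3];ax/=np.linalg.norm(ax)
    print(n,P.round(3).tolist(),"centre",c.round(3),"ax",ax.round(3),"spot",(c-.0325*ax).round(3))
sc=[(34,133),(180,74),(255,124),(103,190)];P=np.array([onz("scene",g(c),.015)[:2] for c in sc]);print("tray scene",P.round(3),P.mean(0).round(3))
sc=[(272,397),(468,290),(596,394),(388,524)];P=np.array([onz("scene",g(c),.045)[:2] for c in sc]);print("basket scene",P.round(3),P.mean(0).round(3))
s=manip.sense();print(s)
E
```

```text
tri [0.5583 0.1027 0.0762] [0.5584 0.1026 0.0762] top@.086 [0.557  0.1017 0.086 ]
tri [4.919e-01 4.000e-04 7.680e-02] [0.4917 0.0006 0.0768] top@.086 [0.4913 0.0005 0.086 ]
tri [ 0.5352 -0.1166  0.0767] [ 0.5356 -0.1168  0.0768] top@.086 [ 0.5342 -0.1153  0.086 ]
tray [[0.656, -0.195], [0.673, -0.369], [0.429, -0.394], [0.412, -0.227]] centre [ 0.542 -0.296] ax [0.993 0.114] spot [ 0.51 -0.3 ]
basket [[0.688, 0.369], [0.686, 0.199], [0.44, 0.195], [0.44, 0.368]] centre [0.563 0.283] ax [1.    0.009] spot [0.531 0.283]
tray scene [[ 0.682 -0.357]
 [ 0.435 -0.387]
 [ 0.42  -0.213]
 [ 0.663 -0.191]] [ 0.55  -0.287]
basket scene [[0.693 0.209]
 [0.442 0.206]
 [0.443 0.372]
 [0.692 0.366]] [0.567 0.288]
{'t': 0.9, 'qpos': array([ 1.05101781,  0.39839059,  0.04509491,  1.53663172, -0.01868158,
        1.20688384, -0.05067515]), 'qd': array([-7.01686243e-06, -7.56989094e-04,  6.48149969e-04, -8.00467648e-05,
        5.62470227e-04, -7.33018836e-04, -8.13750823e-04]), 'joint_torque': array([ 6.21751842e-04, -4.75003159e+01,  1.36344787e+00, -2.54520983e+01,
        1.14279566e-02,  9.56132535e-04,  4.99972032e-06]), 'tool_pos': array([ 0.26554112, -0.59331496,  0.20103856]), 'tool_rot': array([ 1.98917205,  0.42478589, -1.98917441]), 'contact_force': array([ 0.00250033, -0.17575836, -0.73116003]), 'torque': array([-0.03438308, -0.00428263,  0.02461007]), 'opening': 1.000546379562968}
```

Request:
send_rows(targets=[0,-33,-44,-10,0,0,0,-25,-49,-10,0,0,0,-16,-53,-10,0,0,0,-6,-55,-10,0,0,0,3,-55,-10,0,0], grip=0, grip_force=60)

```text
t: 1.52
tool_pos: [0.4006, -0.3509, 0.2014]
tool_rot: [1.406, 1.067, -1.406]
contact_force: [0.9, -0.2, 1.1]
opening: 1.001
```

Request:
send_rows(targets=[0,13,-53,-10,0,0,0,22,-50,-5.7,0,0,15,27,-47,0,0,0,20,27,-47,0,0,0,25,27,-46,0,0,0])

```text
t: 2.15
tool_pos: [0.5366, -0.1166, 0.1412]
tool_rot: [1.212, 1.205, -1.211]
contact_force: [0.4, 0.6, 0.3]
opening: 0.998
```

Request:
send_rows(targets=[20,0,0,0,0,0,0,0,0,0,0,0])

```text
t: 2.4
tool_pos: [0.534, -0.1173, 0.1196]
tool_rot: [1.209, 1.211, -1.213]
contact_force: [-0.1, -0.4, 1.1]
opening: 1.0
```

```bash
python3 - <<'E'
from h import *
s=manip.sense();print(s["t"],s["tool_pos"],s["contact_force"],R.from_rotvec(s["tool_rot"]).as_matrix().round(3).tolist())
ims=[]
for c,x,y in(("top",190,140),("scene",210,110)):
    ims.append(cv2.resize(snapshot(c)[y:y+120,x:x+130,::-1],None,fx=3,fy=3,interpolation=cv2.INTER_CUBIC))
cv2.imwrite("pics/c1.png",np.hstack(ims))
E
```

```text
2.4 [ 0.53396683 -0.11728489  0.11956583] [-0.14177559 -0.41078448  1.11647131] [[-0.004, 1.0, -0.002], [0.0, -0.002, -1.0], [-1.0, -0.004, -0.0]]
```

View pics/c1.png

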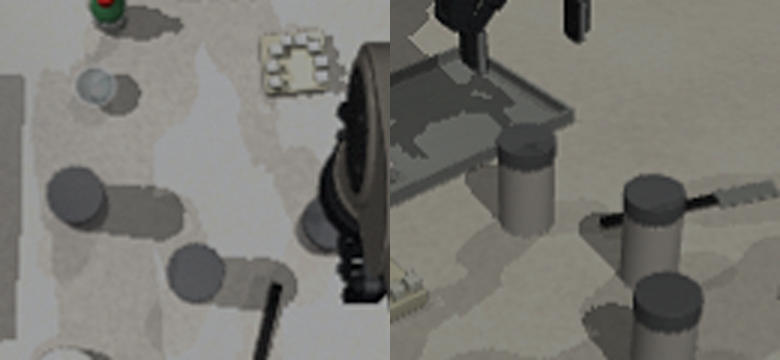

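The fingers (crop columns 475 and 577) straddle jar C's lid (column 526), centred. Descend and grip.

Request:
send_rows(targets=[20,1,-1,0,0,0,20,0,0,0,0,0,19,0,0,0,0,0,0,0,0,0,0,0])

```text
t: 3.0
tool_pos: [0.5356, -0.118, 0.0619]
tool_rot: [1.212, 1.207, -1.214]
contact_force: [-0.0, 0.4, 0.7]
opening: 0.998
```

Request:
send_rows(targets=[0,0,0,0,0,0,0,0,0,0,0,0,0,0,0,0,0,0,0,0,0,0,0,0,0,0,0,0,0,0], grip=1, grip_force=60)

```text
t: 3.62
tool_pos: [0.5363, -0.1168, 0.0621]
tool_rot: [1.212, 1.207, -1.212]
contact_force: [-1.0, 0.5, 0.1]
opening: 0.0
```

Request:
send_rows(targets=[0,0,0,0,0,0,0,0,0,0,0,0,0,0,0,0,0,0])

```text
t: 4.0
tool_pos: [0.5363, -0.1168, 0.062]
tool_rot: [1.211, 1.208, -1.212]
contact_force: [0.0, -1.0, -0.2]
opening: -0.001
```

```bash
python3 - <<'E'
from h import *
ims=[]
for c,x,y in(("top",190,140),("scene",210,110)):
    ims.append(cv2.resize(snapshot(c)[y:y+120,x:x+130,::-1],None,fx=3,fy=3,interpolation=cv2.INTER_CUBIC))
cv2.imwrite("pics/c2.png",np.hstack(ims))
E
```

```text
(no output)
```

View pics/c2.png

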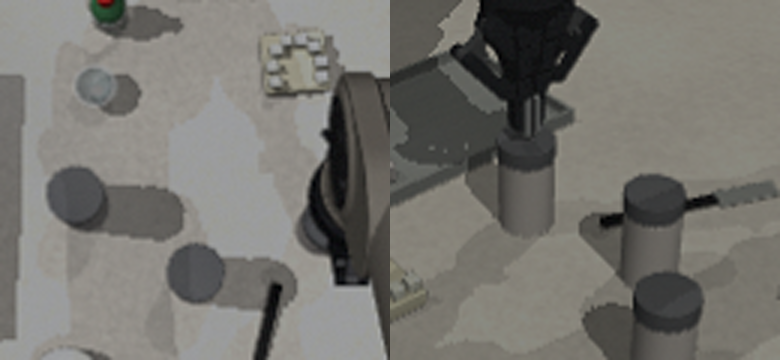

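```bash
python3 - <<'E'
from h import *
print({k:getattr(manip,k) for k in dir(manip) if not k.startswith('_') and not callable(getattr(manip,k))})
def proj(c,P):
    p=camera_params(c);T=np.linalg.inv(np.array(p["cam_to_world"]))
    return cv2.projectPoints(np.array([P],float),cv2.Rodrigues(T[:3,:3])[0],T[:3,3],np.array(p["intrinsics"]),np.array(p["dist"]))[0][0,0]
off={"scene":(210,110,390),"top":(190,140,0)}
for P in [(.536,-.117,.054),(.536,-.117,.09),(.536,-.117,.13),(.536,-.117,.25),(.49,-.117,.124),(.58,-.117,.124),(.49,-.117,.15),(.58,-.117,.15)]:
    for c in off:
        u=proj(c,P);a=off[c];print(P,c,((u-np.array(a[:2]))*3+np.array([a[2],0])).round(0),end=' ')
    print()
E
```

```text
{'tips_ahead': 0.008}
(0.536, -0.117, 0.054) scene [526. 169.] (0.536, -0.117, 0.054) top [327. 222.] 
(0.536, -0.117, 0.09) scene [526. 133.] (0.536, -0.117, 0.09) top [333. 218.] 
(0.536, -0.117, 0.13) scene [526.  92.] (0.536, -0.117, 0.13) top [340. 212.] 
(0.536, -0.117, 0.25) scene [526. -45.] (0.536, -0.117, 0.25) top [364. 193.] 
(0.49, -0.117, 0.124) scene [572.  82.] (0.49, -0.117, 0.124) top [340. 269.] 
(0.58, -0.117, 0.124) scene [479. 114.] (0.58, -0.117, 0.124) top [337. 160.] 
(0.49, -0.117, 0.15) scene [573.  55.] (0.49, -0.117, 0.15) top [345. 267.] 
(0.58, -0.117, 0.15) scene [479.  86.] (0.58, -0.117, 0.15) top [342. 155.]
```

Request:
send_rows(targets=[-30,0,0,0,0,0,-30,0,0,0,0,0,0,0,0,0,0,0])

```text
t: 4.47
tool_pos: [0.5384, -0.117, 0.1244]
tool_rot: [1.213, 1.203, -1.208]
contact_force: [-0.0, 0.2, -0.7]
opening: 0.002
```

```bash
python3 - <<'E'
from h import *
print(manip.sense()["tool_pos"])
ims=[]
for c,x,y in(("top",240,120),("scene",190,60)):
    ims.append(cv2.resize(snapshot(c)[y:y+140,x:x+130,::-1],None,fx=3,fy=3,interpolation=cv2.INTER_CUBIC))
cv2.imwrite("pics/c3.png",np.hstack(ims))
E
```

```text
[ 0.53841393 -0.11702519  0.12441701]
```

View pics/c3.png

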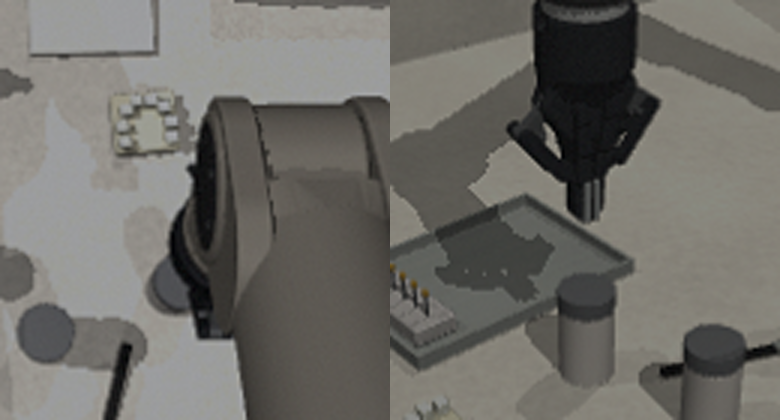

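Viewed 5 so far. Fingertips image at scene (255.7, 133), about 34 mm higher than the reported TCP implies. They closed just above the lid, and the jar is unmoved. Open and go lower.

Request:
send_rows(targets=[0,-2,0,0,0,0,0,0,0,0,0,0,0,0,0,0,0,0,0,0,0,0,0,0,0,0,0,0,0,0], grip=0)

```text
t: 5.2
tool_pos: [0.5343, -0.1168, 0.122]
tool_rot: [1.212, 1.208, -1.212]
contact_force: [1.1, -0.5, 1.0]
opening: 0.995
```

Request:
send_rows(targets=[25,0,0,0,0,0,25,0,0,0,0,0,18,0,0,0,0,0,0,0,0,0,0,0])

```text
t: 5.7
tool_pos: [0.5331, -0.1166, 0.0527]
tool_rot: [1.211, 1.21, -1.213]
contact_force: [-0.3, 1.4, 0.3]
opening: 1.002
```

Request:
send_rows(targets=[8,0,0,0,0,0,8,0,0,0,0,0,0,0,0,0,0,0])

```text
t: 6.08
tool_pos: [0.5339, -0.1168, 0.0376]
tool_rot: [1.211, 1.208, -1.212]
contact_force: [-0.0, -0.2, 0.1]
opening: 0.999
```

```bash
python3 - <<'E'
from h import *
s=manip.sense();print(s["t"],s["tool_pos"],s["contact_force"])
ims=[]
for c,x,y in(("top",240,120),("scene",190,80)):
    ims.append(cv2.resize(snapshot(c)[y:y+120,x:x+110,::-1],None,fx=3.5,fy=3.5,interpolation=cv2.INTER_CUBIC))
cv2.imwrite("pics/c4.png",np.hstack(ims))
E
```

```text
6.075 [ 0.53389791 -0.11676361  0.03760696] [-0.01598857 -0.24733693  0.10938006]
```

View pics/c4.png

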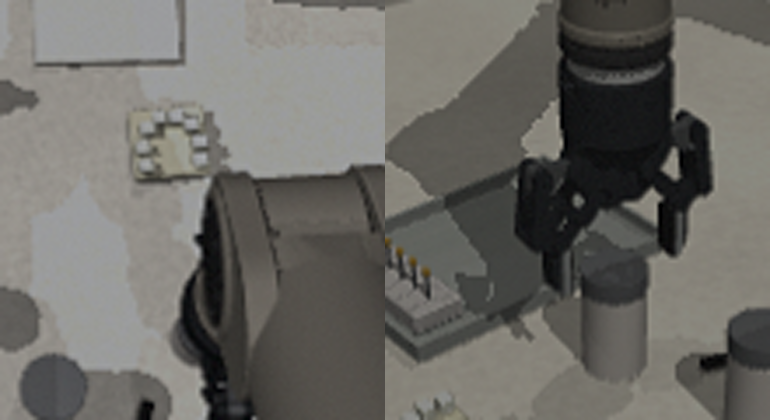

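Request:
send_rows(targets=[7,1,0,0,0,0,7,0,0,0,0,0,0,0,0,0,0,0])

```text
t: 6.55
tool_pos: [0.5345, -0.1167, 0.0232]
tool_rot: [1.211, 1.209, -1.213]
contact_force: [-0.6, 0.2, -0.8]
opening: 0.999
```

Request:
send_rows(targets=[0,0,0,0,0,0,0,0,0,0,0,0,0,0,0,0,0,0,0,0,0,0,0,0,0,0,0,0,0,0], grip=1, grip_force=60)

```text
t: 7.18
tool_pos: [0.5358, -0.1169, 0.0246]
tool_rot: [1.212, 1.207, -1.211]
contact_force: [-0.4, 0.2, 5.1]
opening: 0.564
```

Request:
send_rows(targets=[-10,0,0,0,0,0,-15,0,0,0,0,0,-15,0,0,0,0,0,0,0,0,0,0,0,0,0,0,0,0,0])

```text
t: 7.8
tool_pos: [0.535, -0.1169, 0.064]
tool_rot: [1.211, 1.208, -1.212]
contact_force: [-0.4, 0.6, -1.4]
opening: 0.567
```

Request:
send_rows(targets=[0,0,0,0,0,0,0,0,0,0,0,0])

```text
t: 8.05
tool_pos: [0.5349, -0.1167, 0.0635]
tool_rot: [1.211, 1.208, -1.212]
contact_force: [-0.6, -0.2, -0.7]
opening: 0.564
```

```bash
python3 - <<'E'
from h import *
print(manip.sense()["contact_force"],manip.sense()["torque"])
im=snapshot("scene");print(manip.sense()["contact_force"])
cv2.imwrite("pics/c5.png",cv2.resize(im[60:200,190:340,::-1],None,fx=3.5,fy=3.5,interpolation=cv2.INTER_CUBIC))
E
```

```text
[-0.62612399 -0.23342471 -0.71024442] [-0.00600442 -0.02027348  0.06799032]
[-0.21057028  0.14072905 -1.95953081]
```

View pics/c5.png

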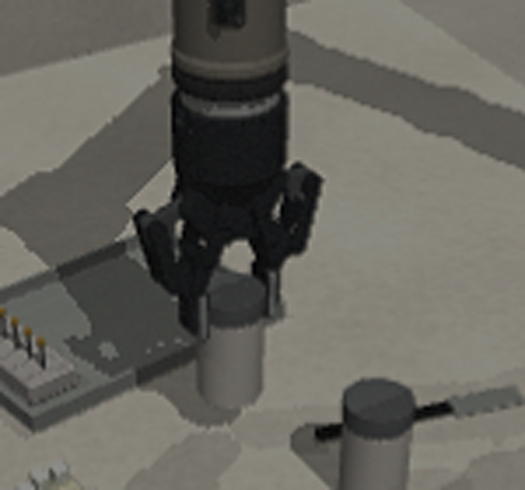

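Jar C is held upright and clear. The force is about -1.3 N, so it is the empty one and goes to the basket.

Request:
send_rows(targets=[-30,0,0,0,0,0,-30,0,0,0,0,0,-27,0,-15,0,0,0,0,0,-35,0,0,0,0,0,-45,0,0,0])

```text
t: 8.72
tool_pos: [0.5358, -0.022, 0.1513]
tool_rot: [1.214, 1.205, -1.213]
contact_force: [0.3, -0.2, -0.9]
opening: 0.563
```

Request:
send_rows(targets=[0,0,-50,0,0,0,0,0,-50,0,0,0,0,0,-50,0,0,0,0,0,-50,0,0,0,0,0,-50,0,0,0])

```text
t: 9.35
tool_pos: [0.5362, 0.2296, 0.1508]
tool_rot: [1.212, 1.207, -1.212]
contact_force: [0.7, -0.7, -1.2]
opening: 0.567
```

Request:
send_rows(targets=[0,0,-40,0,0,0,0,0,-17,0,0,0,0,0,0,0,0,0,0,0,0,0,0,0])

```text
t: 9.85
tool_pos: [0.5372, 0.2824, 0.1506]
tool_rot: [1.212, 1.205, -1.215]
contact_force: [0.1, -0.8, -1.1]
opening: 0.562
```

Request:
send_rows(targets=[30,-2,0,0,0,0,30,0,0,0,0,0,25,0,0,0,0,0,20,0,0,0,0,0,8,0,0,0,0,0])

```text
t: 10.48
tool_pos: [0.5345, 0.2835, 0.0368]
tool_rot: [1.211, 1.207, -1.215]
contact_force: [-0.6, -0.2, -0.8]
opening: 0.561
```

Request:
send_rows(targets=[5,0,0,0,0,0,0,0,0,0,0,0])

```text
t: 10.72
tool_pos: [0.5349, 0.2854, 0.0333]
tool_rot: [1.212, 1.207, -1.211]
contact_force: [0.9, 0.2, -1.8]
opening: 0.569
```

Request:
send_rows(targets=[2,0,0,0,0,0,0,0,0,0,0,0])

```text
t: 10.98
tool_pos: [0.5348, 0.2854, 0.0313]
tool_rot: [1.212, 1.207, -1.211]
contact_force: [0.4, -0.0, -0.6]
opening: 0.566
```

Request:
send_rows(targets=[2,0,0,0,0,0,0,0,0,0,0,0])

```text
t: 11.22
tool_pos: [0.5345, 0.2852, 0.0288]
tool_rot: [1.211, 1.208, -1.212]
contact_force: [-0.8, -0.7, -1.9]
opening: 0.564
```

Request:
send_rows(targets=[2,0,0,0,0,0,0,0,0,0,0,0])

```text
t: 11.48
tool_pos: [0.5348, 0.2854, 0.0286]
tool_rot: [1.212, 1.207, -1.212]
contact_force: [-2.6, -0.7, 9.0]
opening: 0.561
```

Request:
send_rows(targets=[-1,0,0,0,0,0,0,0,0,0,0,0,0,0,0,0,0,0,0,0,0,0,0,0,0,0,0,0,0,0], grip=0)

```text
t: 12.1
tool_pos: [0.5346, 0.2851, 0.0278]
tool_rot: [1.211, 1.208, -1.212]
contact_force: [-0.3, -0.2, 0.2]
opening: 1.001
```

Request:
send_rows(targets=[-25,0,0,0,0,0,-35,0,0,0,0,0,-35,0,0,0,0,0,-15,0,20,0,0,0,0,0,45,0,0,0])

```text
t: 12.72
tool_pos: [0.535, 0.2229, 0.14]
tool_rot: [1.212, 1.21, -1.204]
contact_force: [-0.4, 0.0, -0.6]
opening: 0.998
```

Request:
send_rows(targets=[0,11,50,0,0,0,0,12,50,0,0,0,0,0,20,0,0,0,20,0,1,0,0,0,20,0,0,0,0,0])

```text
t: 13.35
tool_pos: [0.5573, 0.0985, 0.0978]
tool_rot: [1.213, 1.206, -1.212]
contact_force: [0.1, 0.3, -1.1]
opening: 0.996
```

Request:
send_rows(targets=[25,0,0,0,0,0,25,0,0,0,0,0,15,0,0,0,0,0,11,0,0,0,0,0,0,0,0,0,0,0])

```text
t: 13.98
tool_pos: [0.5567, 0.0991, 0.0216]
tool_rot: [1.211, 1.208, -1.212]
contact_force: [0.4, 0.1, 0.8]
opening: 0.998
```

Request:
send_rows(targets=[0,0,0,0,0,0,0,0,0,0,0,0,0,0,0,0,0,0,0,0,0,0,0,0,0,0,0,0,0,0], grip=1, grip_force=80)

```text
t: 14.6
tool_pos: [0.5584, 0.0994, 0.0234]
tool_rot: [1.213, 1.206, -1.21]
contact_force: [0.1, -0.1, 5.7]
opening: 0.56
```

Request:
send_rows(targets=[-10,0,0,0,0,0,-15,0,0,0,0,0,-15,0,0,0,0,0,0,0,0,0,0,0,0,0,0,0,0,0])

```text
t: 15.22
tool_pos: [0.5566, 0.0989, 0.0618]
tool_rot: [1.211, 1.208, -1.212]
contact_force: [-0.7, -0.2, -6.6]
opening: 0.556
```

Request:
send_rows(targets=[0,0,0,0,0,0,0,0,0,0,0,0])

```text
t: 15.48
tool_pos: [0.5566, 0.0991, 0.0615]
tool_rot: [1.211, 1.208, -1.212]
contact_force: [-0.0, -0.3, -6.1]
opening: 0.558
```

About 6.4 N: this is the full jar and goes to the tray.

Request:
send_rows(targets=[-30,0,0,0,0,0,-30,0,0,0,0,0,-30,0,10,0,0,0,0,-4,30,0,0,0,0,-4,45,0,0,0])

```text
t: 16.1
tool_pos: [0.5487, 0.0154, 0.1524]
tool_rot: [1.21, 1.209, -1.207]
contact_force: [0.5, -0.6, -6.9]
opening: 0.558
```

Request:
send_rows(targets=[0,-6,50,0,0,0,0,-6,50,0,0,0,0,-6,50,0,0,0,0,-6,50,0,0,0,0,-6,50,0,0,0])

```text
t: 16.73
tool_pos: [0.5174, -0.237, 0.1517]
tool_rot: [1.211, 1.208, -1.211]
contact_force: [1.3, -0.5, -6.5]
opening: 0.56
```

Request:
send_rows(targets=[0,-4,40,0,0,0,0,0,19,0,0,0,0,0,0,0,0,0,0,0,0,0,0,0])

```text
t: 17.23
tool_pos: [0.5144, -0.2918, 0.1518]
tool_rot: [1.211, 1.211, -1.208]
contact_force: [-0.8, 1.0, -7.4]
opening: 0.559
```

Request:
send_rows(targets=[30,0,2,0,0,0,30,0,0,0,0,0,25,0,0,0,0,0,22,0,0,0,0,0,9,0,0,0,0,0])

```text
t: 17.85
tool_pos: [0.5135, -0.2939, 0.0349]
tool_rot: [1.21, 1.212, -1.21]
contact_force: [-0.1, 0.0, -7.0]
opening: 0.56
```

Request:
send_rows(targets=[3,0,0,0,0,0,0,0,0,0,0,0])

```text
t: 18.1
tool_pos: [0.5145, -0.2965, 0.0338]
tool_rot: [1.211, 1.207, -1.21]
contact_force: [0.3, -0.6, -6.6]
opening: 0.558
```

Request:
send_rows(targets=[2,0,0,0,0,0,0,0,0,0,0,0])

```text
t: 18.35
tool_pos: [0.5138, -0.2969, 0.0314]
tool_rot: [1.212, 1.207, -1.212]
contact_force: [0.5, -0.7, -6.4]
opening: 0.559
```

Request:
send_rows(targets=[2,0,0,0,0,0,0,0,0,0,0,0])

```text
t: 18.6
tool_pos: [0.5135, -0.2967, 0.0289]
tool_rot: [1.212, 1.208, -1.212]
contact_force: [-0.1, 0.1, -7.0]
opening: 0.557
```

Request:
send_rows(targets=[2,0,0,0,0,0,0,0,0,0,0,0])

```text
t: 18.85
tool_pos: [0.514, -0.2969, 0.0275]
tool_rot: [1.211, 1.207, -1.212]
contact_force: [-0.8, -0.3, -3.2]
opening: 0.56
```

Contact has begun. One more millimetre, then release and rise.

Request:
send_rows(targets=[1,0,0,0,0,0,0,0,0,0,0,0])

```text
t: 19.1
tool_pos: [0.5141, -0.2971, 0.0274]
tool_rot: [1.211, 1.206, -1.212]
contact_force: [-2.0, -0.1, 6.2]
opening: 0.562
```

Request:
send_rows(targets=[0,0,0,0,0,0,0,0,0,0,0,0,0,0,0,0,0,0,0,0,0,0,0,0,0,0,0,0,0,0], grip=0)

```text
t: 19.73
tool_pos: [0.5138, -0.2967, 0.026]
tool_rot: [1.212, 1.207, -1.212]
contact_force: [-0.5, 0.1, -0.3]
opening: 1.002
```

Request:
send_rows(targets=[-25,0,0,0,0,0,-35,0,0,0,0,0,-35,0,0,0,0,0,-35,0,0,0,0,0,-35,0,20,0,0,0])

```text
t: 20.35
tool_pos: [0.5142, -0.3149, 0.1923]
tool_rot: [1.21, 1.209, -1.208]
contact_force: [0.0, -1.3, -0.8]
opening: 0.997
```

Request:
send_rows(targets=[0,-30,50,0,0,0,0,-30,50,0,0,0,0,-30,50,0,0,0,0,0,0,0,0,0,0,0,0,0,0,0])

```text
t: 20.98
tool_pos: [0.4234, -0.4659, 0.1908]
tool_rot: [1.213, 1.208, -1.211]
contact_force: [0.2, 0.2, 0.5]
opening: 0.999
```

```bash
python3 - <<'E'
from h import *
s=manip.sense();print(s["t"],s["tool_pos"])
ims=[]
for c in("scene","top"):
    ims.append(snapshot(c)[:,:,::-1])
    for n in("jar_a","cast","dish","tape","spatula","drops"):
        for r in recognise(n,c)[:3]:
            e=r["extent"];print(c,n,round(r["confidence"],2),np.round(e,1),onz(c,e[:2],.045 if n=="jar_a" and c=="scene" else .086 if n=="jar_a" else .02).round(3))
a=cv2.resize(ims[1][110:310,90:420],None,fx=1.2,fy=1.2,interpolation=cv2.INTER_CUBIC)
b=cv2.resize(ims[0][90:330,150:450],None,fx=1.3,fy=1.0,interpolation=cv2.INTER_CUBIC)
b=cv2.resize(ims[0][90:330,150:450],(a.shape[1],317),interpolation=cv2.INTER_CUBIC)
cv2.imwrite("pics/f.png",np.vstack([a,b]))
E
```

```text
20.975 [ 0.42338777 -0.46590997  0.19084172]
scene jar_a 0.97 [297.4 188.1  19.8  39.9] [0.494 0.005 0.045]
scene jar_a 0.82 [368.2 268.3  30.1  51.2] [0.533 0.284 0.045]
scene jar_a 0.57 [226.1 135.9  15.9  35.8] [ 0.517 -0.301  0.045]
scene cast 0.79 [206.5 206.2  34.2  28.3] [ 0.697 -0.082  0.02 ]
scene cast 0.23 [227.8 254.9  13.5  33.5] [0.733 0.082 0.02 ]
scene cast 0.18 [255.6 247.1  20.6  17.8] [0.672 0.094 0.02 ]
scene dish 0.82 [257.  247.5  18.4  16.4] [0.671 0.097 0.02 ]
scene tape 0.85 [358.1 210.   27.9  20.6] [0.403 0.126 0.02 ]
scene spatula 0.72 [309.1 179.1  59.5  16.8] [ 0.424 -0.034  0.02 ]
scene drops 0.59 [224.9 253.9  14.7  34. ] [0.737 0.076 0.02 ]
top jar_a 0.67 [255.5 230.3  17.   23. ] [ 0.492 -0.001  0.086]
top jar_a 0.55 [146.9 214.6  29.9  20.3] [0.533 0.278 0.086]
top dish 0.71 [221.3 168.2  15.8  13.3] [0.67  0.094 0.02 ]
top spatula 0.92 [273.2 264.4  15.2  62.3] [ 0.404 -0.048  0.02 ]
top drops 0.52 [226.3 145.6  13.7  23.8] [0.736 0.08  0.02 ]
```

View pics/f.png

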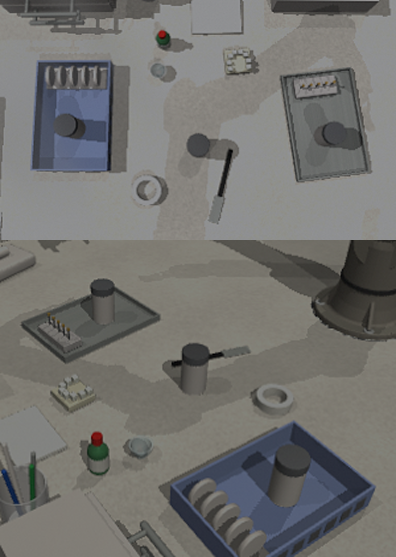

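The full-jar lid shows in the tray (top half, 333,135), the empty one stands in the basket (66,125), and the part-used jar is untouched (198,146). All are upright and the bystanders have not moved.

```bash
python3 -c "
from workcell import manip;print(manip.sign_off())"
```

```text
the job is handed in; nothing more can be done
None
```

The full jar is standing in the tray and the empty one in the basket. The part-used jar was never touched, and I handed the job in at about 21 s. No verdict was reported.

- **Weights:** The right-hand jar (towards the tray) read about 1.3 N, so it is the empty one. The left-hand jar (towards the basket) read about 6.6 N, so it is the full one. I did not lift the middle jar; it follows as the part-used one.
- **Last checks:** In the scene picture the jars stand at about (0.517, -0.301) in the tray and (0.533, 0.284) in the basket, both close to the middle of the free floor. The middle jar is still at about (0.49, 0.00). All three look upright. In the networks' estimates and the picture I saw no real shift of any bystander, and the gripper is clear of everything.
- **First grasp missed:** The fingers really sit about 35 mm higher than the reported tool position says. The first attempt closed just above the lid without moving the jar. I worked out the offset from the camera pictures, and both later grasps held.
- **Detector misses:** In the final top view the network missed the tray jar, the tape roll and the cast. All three were found in the scene view, and I can see them in the top picture.

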